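# Sort out the mixed-up canister lids

### The arm

A 6-joint arm with a two-finger parallel gripper is mounted at the origin on a cart in front of the work surface, level with it; the furniture and walls round the work are solid. World frame = base frame: x ahead of the robot, y to its left, z up, the work surface at z = 0. Lengths are in m, angles in rad, forces in N, time in s.
With the tool pointing down it reaches from about 0.375 to 0.925 m from the base axis. Payload 5.7 kg.
Tool frame: the origin (TCP) lies midway between the tips of the shut fingers; the grasp point (between the pads) lies 19 mm behind it; z points along the fingers, y is the line along which they close (so a half turn about z gives the same grasp; the last joint's range is limited). The gripper opens to 88 mm and grips with 3 to 60 N. Pads are 20 mm wide; open, the fingers measure 115 mm over their backs; the gripper's body (75 mm by 178 mm) begins 61 mm behind the grasp point.
Start: joints at [1.218, 0.359, 1.51, -0, 1.272, -0.115], TCP at [0.141, 0.583, 0.223] pointing down, gripper open.
Joint ranges: [-2.97, 2.97], [-1.01, 2.36], [0.21, 2.38], [-0.96, 4.11], [0.2, 2.71], [-2.98, 2.98]. Speed limits (rad/s): [2.39, 2.39, 3.14, 3.14, 3.14, 3.14].

### API

Orientations are given as a unit quaternion [x, y, z, w].
In Python, from bench import move_ptp, servo_line, goto_joints, move_gripper, sleep, inverse_kinematics, capture, PlanningError, close_job, spot_in, silhouettes, current_clock, current_joint_pos, current_qvel, current_joint_torque, current_position, current_orientation, current_force, current_torque, current_finger_gap, current_grip_force gives the robot as it stands. Calls block until the motion is done:
- move_ptp(position, orientation): joint-space move of the TCP to a pose.
- servo_line(position, orientation=None, rate=0.15, contact_N=None): straight line of the TCP; orientation=None keeps the orientation; rate is the mean speed in m/s. With contact_N (N) it stops when the force on the tool has changed by that much, and returns True; else False.
- goto_joints(angles): joint-space move.
- move_gripper(opening): finger opening in m; the grip force is fixed at half the most; returns when the fingers have stopped.
- sleep(seconds).
- inverse_kinematics(position, orientation): joint angles nearest the present ones, or None.
- capture(name): name is "side" or "top" or "wrist"; returns a dict with "image" (420x560x3 uint8, blue, green, red), "range_z" (420x560 float32, m along the optical axis (not along the pixel's ray), 0 where there is no reading), "intrinsics" (3x3 intrinsics, pixels), "R" (3x3) and "t" (3): a world point X has camera coordinates R X + t. Camera axes: x right, y down, z forward; pixel columns grow to the right and rows downward; lengths in m; the calibration is good to about 2 mm. A picture is of the moment at which its call begins.
A pose or a line that the arm cannot do raises PlanningError and nothing moves.
- close_job(): hands the job in; it is judged then, once.
Trained networks look in the newest picture that a camera, given by its name, has taken for a name from the list of things; names that differ only in an ending like _2 or _b are one class to them, and where a whole thing is asked for, a point or a joint stands for the part that bears it (a point fixed in the world has none). Each returns a list of dicts, best first, with "conf" (0 to 1); they miss things now and then, are a little off and sometimes report something else, mostly with a low value. They report only what shows in the picture. A call takes as long as a camera call.
- spot_in(camera, query): "xy" ([column, row] in pixels, amid what is visible of it).
- silhouettes(camera, query): "region" (420x560 bool, what is visible of it) and "xy" ([column, row] in pixels, amid what is visible of it).
Readings, each from a call of its own:
- current_clock(): time.
- current_joint_pos(): joint angles.
- current_qvel(): joint speeds.
- current_joint_torque(): joint torques, N m.
- current_position(): TCP position.
- current_orientation(): TCP orientation.
- current_force(): force on the tool from outside, world axes, zero at the start.
- current_torque(): the same for the moment, N m.
- current_finger_gap(): finger opening in m.
- current_grip_force(): force on a finger pad.
Only numpy, scipy, OpenCV 4.12 (cv2) and the standard library are available. Lean on these libraries where they do the work, as an engineer would, in place of code of your own. Each camera call takes 0.05 s, during which the arm holds its last target. There are 200 camera calls.

### The job

The lids of the four storage canisters were put back on the wrong ones, so none of them closes. Change them round, parking a lid on the cork trivet or another bare spot where you need to, until every canister is closed by the lid of its own shape, fully home and flat on the rim. Leave the canisters standing where they are and do not knock the mug.

Things in the scene. Friction and masses are not known exactly. Their poses are not given: they have to be found in the camera images.
- lid_round_center (a point): Round lid, wood, loose, about 0.13 kg. diameter 104 plate, plug diameter 82; from below: plug 14 high (its lower 10 tapers in 4 a side), plate 8, and centred an upright grip 12 (its x) x 44 (its y) x 28 high to pinch across the 12. This point: on the middle line, 25 above the plug's underside, 25 below the grip's top; z up. Sizes in mm.
- lid_square_center (a point): Square lid, wood, loose, about 0.13 kg. plate 90 x 90, plug 68 x 68; from below: plug 14 high (its lower 10 tapers in 4 a side), plate 8, and centred an upright grip 12 (its x) x 44 (its y) x 28 high to pinch across the 12. This point: on the middle line, 25 above the plug's underside, 25 below the grip's top; z up. Sizes in mm.
- lid_rect_center (a point): Rectangular lid with square corners, wood, loose, about 0.13 kg. plate 68 (its x) x 130 (its y), plug 46 x 108; from below: plug 14 high (its lower 10 tapers in 4 a side), plate 8, and centred an upright grip 12 (its x) x 44 (its y) x 28 high to pinch across the 12. This point: on the middle line, 25 above the plug's underside, 25 below the grip's top; z up. Sizes in mm.
- lid_oval_center (a point): Slim oval lid with half-round ends, wood, loose, about 0.13 kg. plate 58 (its x) x 142 (its y), plug 36 x 120; from below: plug 14 high (its lower 10 tapers in 4 a side), plate 8, and centred an upright grip 12 (its x) x 44 (its y) x 28 high to pinch across the 12. This point: on the middle line, 25 above the plug's underside, 25 below the grip's top; z up. Sizes in mm.
- can_round: Round open white canister, stands loose, 0.9 kg: outside diameter 100, mouth diameter 90, 70 high, wall 5, inside 64 deep. Origin: centre of its underside, axes along its sides, z up. Its own lid has 4 play on each side; fully home, the plate lies flat on the rim and the lid's point is 81 above this origin. Sizes in mm.
- can_square: Square open white canister, stands loose, 0.9 kg: outside 86 x 86, mouth 76 x 76, 70 high, wall 5, inside 64 deep. Origin: centre of its underside, axes along its sides, z up. Its own lid has 4 play on each side; fully home, the plate lies flat on the rim and the lid's point is 81 above this origin. Sizes in mm.
- can_rect: Rectangular open white canister, stands loose, 0.9 kg: square corners, outside 64 (its x) x 126 (its y), mouth 54 x 116, 70 high, wall 5, inside 64 deep. Origin: centre of its underside, axes along its sides, z up. Its own lid has 4 play on each side; fully home, the plate lies flat on the rim and the lid's point is 81 above this origin. Sizes in mm.
- can_oval: Slim oval open white canister, stands loose, 0.9 kg: half-round ends, outside 54 (its x) x 138 (its y), mouth 44 x 128, 70 high, wall 5, inside 64 deep. Origin: centre of its underside, axes along its sides, z up. Its own lid has 4 play on each side; fully home, the plate lies flat on the rim and the lid's point is 81 above this origin. Sizes in mm.
- trivet: Round cork trivet, diameter 150, 8 thick, lying fixed on the table with nothing on it: a free spot to park a lid. Origin at the centre of its underside. Sizes in mm.
- mug_center (a point): Two-tone coffee mug with a handle, about 90 across and 105 high, a bystander; this point is at its middle, half-way up. Sizes in mm.

How it is judged:
By the outcome, as a careful person would: the job done as asked, in the order asked, and still so for the second after the job is handed in, with the robot touching nothing.
It also fails if it takes over 115 s, if anything falls off the work surface, if the arm or the gripper's body presses on something with over 40 N, if the wrist force passes 120 N, or if a joint passes its speed limit or range.

## Working session

There is one attempt and no reset: what is moved stays moved. The work goes in short steps, each a Python script; the robot and the scene stay as the last script left them, time stands still between calls to the robot, and variables do not carry over. Pictures are saved under pics/ and viewed, at most 14 in all, crops included, and the job is handed in when it is done.

```bash
mkdir -p pics; ls; python3 - <<'E'
from bench import *
import cv2
for n in ("top","side"):
    c=capture(n); cv2.imwrite(f"pics/{n}0.png",c["image"]); print(n,c["R"].round(3).tolist(),c["t"].round(3),c["intrinsics"].round(1).tolist())
    for q in ["lid_round_center","lid_square_center","lid_rect_center","lid_oval_center","can_round","can_square","can_rect","can_oval","trivet","mug_center"]:
        print(q,[(round(d["conf"],2),[round(float(v)) for v in d["xy"]]) for d in spot_in(n,q)][:4])
print(current_clock(),current_orientation())
E
```

```text
pics
top [[0.014, -1.0, -0.003], [-0.996, -0.014, -0.093], [0.093, 0.005, -0.996]] [-0.071  0.491  1.107] [[478.2, 0.0, 279.7], [0.0, 478.2, 205.0], [0.0, 0.0, 1.0]]
lid_round_center [(0.93, [145, 148])]
lid_square_center [(0.57, [273, 229]), (0.21, [242, 168])]
lid_rect_center [(0.63, [242, 166])]
lid_oval_center [(0.56, [198, 232])]
can_round [(0.81, [205, 246])]
can_square [(0.88, [248, 184])]
can_rect [(0.76, [173, 163]), (0.35, [205, 246])]
can_oval [(0.57, [249, 235]), (0.35, [243, 167])]
trivet [(0.68, [356, 226])]
mug_center [(0.76, [431, 242])]
side [[-0.999, 0.035, 0.011], [0.014, 0.649, -0.761], [-0.034, -0.76, -0.649]] [0.52  0.092 1.129] [[502.8, 0.0, 284.2], [0.0, 502.8, 211.2], [0.0, 0.0, 1.0]]
lid_round_center [(0.8, [234, 322])]
lid_square_center [(0.85, [322, 210])]
lid_rect_center []
lid_oval_center [(0.69, [338, 272])]
can_round [(0.64, [331, 295])]
can_square [(0.7, [257, 263])]
can_rect [(0.66, [234, 358])]
can_oval [(0.8, [323, 233])]
trivet [(0.71, [306, 187])]
mug_center []
1.1 [ 1.18624793e-01  9.92939150e-01 -5.10022071e-05 -2.10558336e-06]
```

View pics/top0.png

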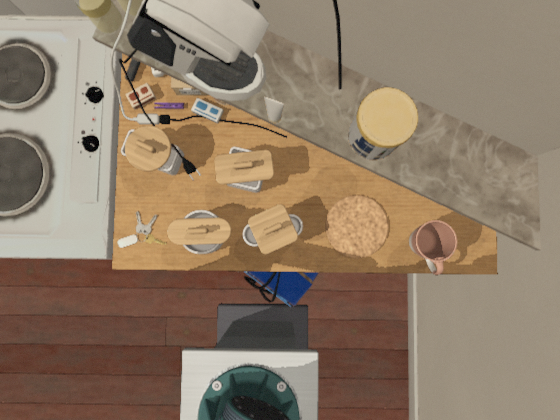

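View pics/side0.png

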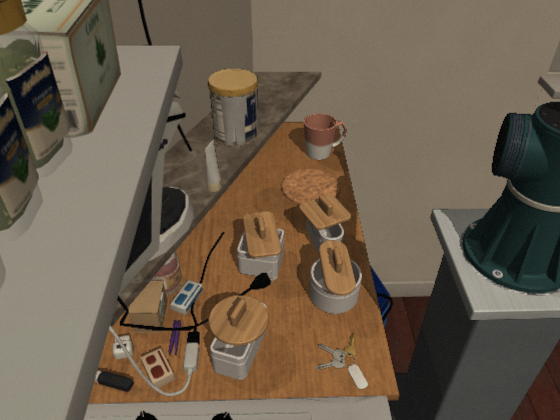

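```bash
cat > h.py <<'E'
import numpy as np, cv2
from bench import *
from scipy.optimize import minimize
def cloud(n):
    c=capture(n); d=c["range_z"]; K=c["intrinsics"]
    v,u=np.indices(d.shape); ray=np.stack([(u-K[0,2])/K[0,0],(v-K[1,2])/K[1,1],np.ones_like(d)],-1)
    P=(ray*d[...,None]-c["t"])@c["R"]; P[d<=0]=np.nan
    return P,c
HALF=dict(can_round=(.05,.05,.05),can_square=(.043,.043,0),can_rect=(.032,.063,0),can_oval=(.027,.069,.027),
          lid_round=(.052,.052,.052),lid_square=(.045,.045,0),lid_rect=(.034,.065,0),lid_oval=(.029,.071,.029))
def sdf(p,k,q):
    hx,hy,r=HALF[k]; x,y,t=q; c,s=np.cos(t),np.sin(t); d=p-[x,y]
    a=np.abs(np.stack([d[:,0]*c+d[:,1]*s,-d[:,0]*s+d[:,1]*c],1))-[hx-r,hy-r]
    return np.linalg.norm(np.maximum(a,0),axis=1)+np.minimum(a.max(1),0)-r
def fitcan(pts,q0,k):
    "ring fit to rim points"
    def f(q):
        s=sdf(pts,k,q); e=np.abs(s+.0025)-.0025; return np.minimum(np.maximum(e,0)*1e3+.2*np.abs(s+.0025)*1e3,6).mean()
    best=min((minimize(f,[q0[0],q0[1],t],method="Nelder-Mead",options=dict(initial_simplex=[[q0[0],q0[1],t],[q0[0]+.01,q0[1],t],[q0[0],q0[1]+.01,t],[q0[0],q0[1],t+.3]])) for t in ([0] if k=="can_round" else np.arange(-1.5,1.6,.3))),key=lambda r:r.fun)
    return best.x,best.fun
E
python3 - <<'E'
from h import *
for n in("top","side"):
    P,c=cloud(n)
    for k in["round","square","rect","oval"]:
        for w in("can_"+k,"lid_"+k+"_center"):
            s=silhouettes(n,w)
            if not s or s[0]["conf"]<.4: print(n,w,"none");continue
            p=P[s[0]["region"]]; p=p[~np.isnan(p[:,0])]
            if w[:3]=="lid":
                top=np.percentile(p[:,2],99); g=p[p[:,2]>top-.012]
                pl=p[(p[:,2]<top-.02)&(p[:,2]>top-.045)]
                r=cv2.minAreaRect((pl[:,:2]*1e3).astype(np.float32)); gr=cv2.minAreaRect((g[:,:2]*1e3).astype(np.float32))
                A=np.c_[pl[:,:2]-pl[:,:2].mean(0),np.ones(len(pl))]; co=np.linalg.lstsq(A,pl[:,2],rcond=None)[0]
                print(n,w,len(p),"ztop",top.round(3),"plate",np.round(r[0]),np.round(r[1]),round(r[2],1),"tilt",co.round(3),"grip",len(g),np.round(gr[0]),np.round(gr[1]),round(gr[2],1))
            else:
                g=p[(p[:,2]>.055)&(p[:,2]<.08)]
                print(n,w,len(p),len(g),"zmax",np.percentile(p[:,2],[50,98]).round(3),end=" ")
                if len(g)>15:
                    x,f=fitcan(g[:,:2],np.median(g[:,:2],0),w); print(x.round(4),round(f,2))
                else: print(np.median(p,0))
    for w in("trivet","mug_center"):
        s=silhouettes(n,w)
        if s: p=P[s[0]["region"]]; print(n,w,s[0]["conf"],np.nanmean(p,0).round(3),np.nanmin(p,0).round(3),np.nanmax(p,0).round(3))
    # height map
    H=np.full((60,90),-1.)
    q=P.reshape(-1,3); q=q[~np.isnan(q[:,0])]
    if n=="top":
        for i in np.arange(.3,1.0,.05):
            print(i.round(2),[ (lambda z: int(1000*np.median(z)) if len(z) else None)(q[(abs(q[:,0]-i)<.025)&(abs(q[:,1]-y)<.025),2]) for y in np.arange(.35,-.6,-.05)])
E
```

```text
top can_round 463 182 zmax [0.031 0.073] [ 0.4237  0.1133 -0.0785] 0.3
top lid_round_center 1637 ztop 0.121 plate [608. 234.] [101. 101.] 56.5 tilt [0.004 0.004 0.092] grip 113 [609. 234.] [43. 12.] 64.6
top can_square 370 145 zmax [0.051 0.089] [ 0.5702  0.0179 -1.7966] 0.33
top lid_square_center 1557 ztop 0.121 plate [432. -49.] [88. 90.] 25.2 tilt [0.002 0.003 0.092] grip 112 [432. -49.] [12. 43.] 25.3
top can_rect 467 180 zmax [0.046 0.09 ] [ 0.6024  0.2051 -1.9517] 3.44
top lid_rect_center 1706 ztop 0.121 plate [569.  18.] [ 68. 130.] 6.8 tilt [0.    0.001 0.092] grip 116 [569.  18.] [13. 42.] 7.0
top can_oval 343 130 zmax [0.022 0.077] [ 0.43   -0.048   0.2311] 0.28
top lid_oval_center 1498 ztop 0.121 plate [425. 115.] [ 58. 138.] 1.3 tilt [-0.002 -0.001  0.092] grip 114 [425. 113.] [11. 43.] 0.9
top trivet 0.78 [ 0.445 -0.247  0.008] [ 0.372 -0.322 -0.002] [ 0.518 -0.173  0.016]
top mug_center 0.64 [ 0.404 -0.415  0.054] [ 0.335 -0.487 -0.004] [ 0.454 -0.36   0.11 ]
0.3 [-864, -865, -865, -864, -862, -862, -279, -252, -228, -204, -188, -860, -864, -864, -863, -864, -862, -864,
[... 1472 characters left out ...]
enter 1149 ztop 0.118 plate [433. -49.] [90. 94.] 24.8 tilt [ 0.    -0.012  0.089] grip 117 [433. -46.] [13. 45.] 27.8
side can_rect 1465 355 zmax [0.033 0.069] [0.6425 0.3207 1.2652] 2.44
side lid_rect_center 1433 ztop 0.118 plate [570.  19.] [ 68. 134.] 7.0 tilt [-0.003 -0.005  0.089] grip 105 [570.  19.] [12. 46.] 7.4
side can_oval 582 167 zmax [0.038 0.085] [0.4123 0.0148 0.3772] 2.57
side lid_oval_center 1505 ztop 0.118 plate [425. 114.] [ 58. 144.] 2.8 tilt [-0.012 -0.001  0.09 ] grip 129 [426. 115.] [12. 42.] 1.7
side trivet 0.8 [ 0.449 -0.249  0.005] [ 0.373 -0.324 -0.001] [ 0.518 -0.179  0.01 ]
side mug_center 0.75 [ 0.407 -0.396  0.065] [ 0.332 -0.609 -0.018] [ 0.455 -0.357  0.105]
```

```bash
cat >> h.py <<'E'
def quat(a):
    from scipy.spatial.transform import Rotation as R
    return R.from_matrix(np.array([[-np.sin(a),np.cos(a),0],[np.cos(a),np.sin(a),0],[0,0,-1]]).T).as_quat()
def clear(P,x,y,a,m=.01):
    "highest scene point under gripper body footprint"
    d=P.reshape(-1,3)-[x,y,0]; u=d[:,0]*np.cos(a)+d[:,1]*np.sin(a); v=-d[:,0]*np.sin(a)+d[:,1]*np.cos(a)
    return np.nanmax(np.where((abs(u)<.089+m)&(abs(v)<.0375+m),d[:,2],np.nan))
def near(a,x,y,sym):
    "equivalent of angle a nearest the arm's azimuth"
    f=np.arctan2(y,x); return a-sym*np.round((a-f)/sym)
E
python3 - <<'E'
from h import *
P,c=cloud("top"); D=np.deg2rad
for n,x,y,a in [("round",.6085,.235,-25.5),("rect",.5695,.0185,7),("square",.4325,-.049,25.5),("oval",.4255,.114,1.2),("oval@canoval",.43,-.048,.231*57.3),("sq@cansq",.5705,.019,-12.7),("sq@cansq90",.5705,.019,77.3)]+[("rect@canrect",.608,.234,t) for t in range(0,180,30)]:
    q=inverse_kinematics([x,y,.1],quat(near(D(a),x,y,np.pi))); print(n,clear(P,x,y,D(a)).round(3),None if q is None else np.round(q,2))
for x,y in [(.445,-.247),(.43,-.24),(.44,-.235)]:
    print(x,y,[(t,clear(P,x,y,D(t)).round(3)) for t in range(0,180,15)])
E
```

```text
round 0.125 [ 0.26  0.55  1.51 -0.    1.07  0.71]
rect 0.157 [-0.09  0.45  1.71 -0.    0.98 -0.21]
square 0.125 [-0.27  0.29  2.   -0.    0.85 -0.72]
oval 0.124 [ 0.1   0.3   1.98 -0.    0.86  0.08]
oval@canoval 0.125 [-0.27  0.29  2.   -0.    0.85 -0.5 ]
sq@cansq 0.212 [-0.09  0.45  1.7  -0.    0.98  0.13]
sq@cansq90 0.124 [-0.09  0.45  1.7  -0.    0.98 -1.44]
rect@canrect 0.125 [ 0.26  0.55  1.52 -0.    1.07  0.26]
rect@canrect 0.125 [ 0.26  0.55  1.52 -0.    1.07 -0.26]
rect@canrect 0.125 [ 0.26  0.55  1.52 -0.    1.07 -0.79]
rect@canrect 0.125 [ 0.26  0.55  1.52 -0.    1.07 -1.31]
rect@canrect 0.125 [ 0.26  0.55  1.52 -0.    1.07  1.31]
rect@canrect 0.125 [ 0.26  0.55  1.52 -0.    1.07  0.79]
0.445 -0.247 [(0, np.float64(0.158)), (15, np.float64(0.159)), (30, np.float64(0.015)), (45, np.float64(0.015)), (60, np.float64(0.016)), (75, np.float64(0.016)), (90, np.float64(0.016)), (105, np.float64(0.016)), (120, np.float64(0.157)), (135, np.float64(0.158)), (150, np.float64(0.015)), (165, np.float64(0.157))]
0.43 -0.24 [(0, np.float64(0.015)), (15, np.float64(0.015)), (30, np.float64(0.015)), (45, np.float64(0.016)), (60, np.float64(0.016)), (75, np.float64(0.016)), (90, np.float64(0.016)), (105, np.float64(0.016)), (120, np.float64(0.016)), (135, np.float64(0.015)), (150, np.float64(0.015)), (165, np.float64(0.015))]
0.44 -0.235 [(0, np.float64(0.015)), (15, np.float64(0.015)), (30, np.float64(0.015)), (45, np.float64(0.016)), (60, np.float64(0.016)), (75, np.float64(0.016)), (90, np.float64(0.016)), (105, np.float64(0.016)), (120, np.float64(0.016)), (135, np.float64(0.016)), (150, np.float64(0.015)), (165, np.float64(0.015))]
```

```bash
cat >> h.py <<'E'
def pick(x,y,a,zp=.095,up=.19):
    move_gripper(.045); o=quat(a); move_ptp([x,y,up],o)
    servo_line([x,y,zp+.03],rate=.15); hit=servo_line([x,y,zp+.001],rate=.05,contact_N=6)
    z=current_position()[2]; move_gripper(0); print("pick hit",hit,"z",z,"gap",current_finger_gap(),"F",current_grip_force())
    servo_line([x,y,up],rate=.15); print("lifted gap",current_finger_gap(),current_clock()); return z-zp
def put(x,y,a,dz,zp=.081,up=.19,lim=.003):
    o=quat(a); move_ptp([x,y,up],o); servo_line([x,y,zp+dz+.025],rate=.15)
    hit=servo_line([x,y,zp+dz-lim],rate=.03,contact_N=8)
    print("put hit",hit,"point z",current_position()[2]-dz,"F",np.round(current_force(),1))
    return hit
def release(up=.19):
    move_gripper(.04); p=current_position(); servo_line([p[0],p[1],up],rate=.2); print("released",current_clock())
E
python3 - <<'E'
from h import *
D=np.deg2rad
dz=pick(.6085,.235,D(-25.5))
x,y=.44,-.236
put(x,y,D(30),dz,zp=.033); release(.2)
for n in("top","side"):
    P,c=cloud(n); cv2.imwrite(f"pics/{n}1.png",c["image"])
    q=P.reshape(-1,3); g=q[(np.hypot(q[:,0]-.608,q[:,1]-.234)<.1)&(q[:,2]>.06)&(q[:,2]<.08)]
    x,f=fitcan(g[:,:2],g[:,:2].mean(0),"can_rect"); print(n,len(g),x.round(4),round(f,2))
    s=silhouettes(n,"lid_round_center")
    if s:
        p=P[s[0]["region"]]; p=p[p[:,2]>.048]; r=cv2.minAreaRect((p[:,:2]*1e3).astype(np.float32)); print(n,s[0]["conf"],r,np.percentile(p[:,2],98))
E
```

```text
pick hit False z 0.09590531819751012 gap 0.012003925231683933 F 30.00011533498764
lifted gap 0.011775458177415031 7.8583
put hit True point z 0.033001961028248664 F [ 0.2 -0.2  4.6]
released 13.0917
top 489 [ 0.6087  0.2355 -0.3446] 1.1
top 0.7 ((461.3802185058594, -181.74449157714844), (0.0, 0.0), 0.0) 0.28588026707578995
side 955 [ 0.6091  0.2373 -0.3502] 1.58
side 0.85 ((434.5784912109375, -161.809814453125), (24.2481746673584, 182.9978790283203), 4.358218193054199) 0.058506027565451625
```

View pics/top1.png

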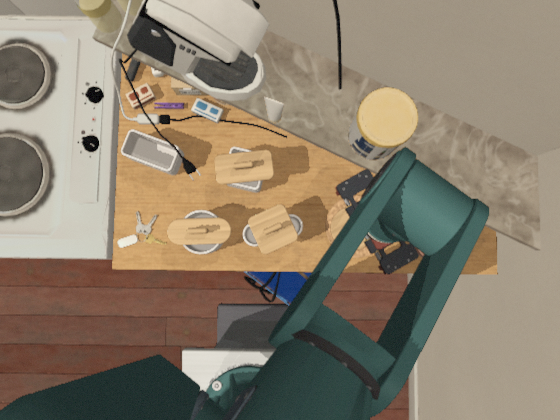

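```bash
python3 - <<'E'
from h import *
D=np.deg2rad
X=[]
for n in("top","side"):
    P,c=cloud(n)
    q=P.reshape(-1,3); g=q[(np.hypot(q[:,0]-.608,q[:,1]-.236)<.08)&(q[:,2]>.065)&(q[:,2]<.077)]
    x,f=fitcan(g[:,:2],[.609,.236],"can_rect"); print(n,len(g),x.round(4),round(f,2),cv2.minAreaRect((g[:,:2]*1e3).astype(np.float32)))
    X.append(x)
dz=pick(.5695,.0185,D(7)); print(dz)
E
```

```text
top 392 [ 0.6087  0.2355 -0.3433] 0.84 ((626.2164306640625, 229.59149169921875), (127.29618072509766, 102.37662506103516), 68.88545989990234)
side 641 [ 0.6095  0.2368 -0.3496] 1.3 ((607.7254638671875, 238.21981811523438), (131.17529296875, 101.32232666015625), 43.580955505371094)
pick hit False z 0.09590331695253755 gap 0.011997180289855802 F 29.995435774326324
lifted gap 0.011522006531206563 17.5167
0.0009033169525375501
```

```bash
python3 - <<'E'
from h import *
x,y,a=.609,.236,-.3455
a=near(a,x,y,np.pi)
hit=put(x,y,a,.0009)
if current_position()[2]-.0009<.0825: release()
for n in("top","side"):
    P,c=cloud(n); cv2.imwrite(f"pics/{n}2.png",c["image"]); q=P.reshape(-1,3)
    g=q[(np.hypot(q[:,0]-.5705,q[:,1]-.019)<.075)&(q[:,2]>.062)&(q[:,2]<.077)]
    if len(g)>30: print(n,len(g),*fitcan(g[:,:2],[.5705,.019],"can_square"))
E
```

```text
put hit True point z 0.0810669666820041 F [-0.8 -1.   4.2]
released 21.2
top 336 [ 0.57053828  0.01799082 -0.22227194] 0.30531074209870834
side 37 [0.57264206 0.02033148 1.41093579] 0.296207038768601
```

View pics/side2.png

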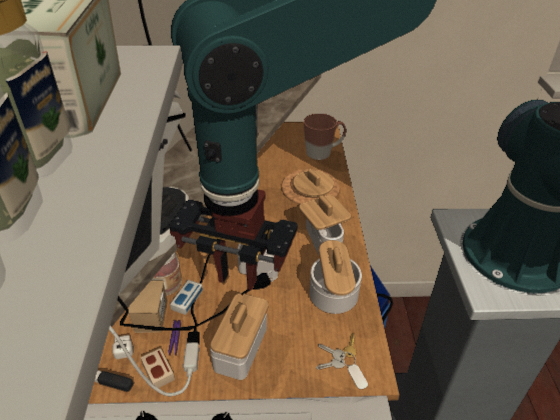

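```bash
cat > fit.py <<'E'
from h import *
def refit(k,x,y,z0=.063,r=.08,tag=None):
    for n in("top","side"):
        P,c=cloud(n); q=P.reshape(-1,3)
        if tag: cv2.imwrite(f"pics/{n}{tag}.png",c["image"])
        g=q[(np.hypot(q[:,0]-x,q[:,1]-y)<r)&(q[:,2]>z0)&(q[:,2]<.077)]
        if len(g)>30: print(n,k,len(g),*fitcan(g[:,:2],[x,y],k))
E
python3 - <<'E'
from fit import *
D=np.deg2rad
dz=pick(.4325,-.049,D(25.5)); 
x,y=.571,.019
put(x,y,-.2225+np.pi/2,dz)
if current_position()[2]-dz<.0825: release()
refit("can_oval",.43,-.048,tag=3)
dz=pick(.4255,.114,D(1.2)); print(dz)
refit("can_oval",.43,-.048); refit("can_round",.424,.1145)
E
```

```text
pick hit False z 0.09589917765162888 gap 0.01184710563866141 F 30.00001609325409
lifted gap 0.011800668086900458 25.5917
put hit True point z 0.08112058382173053 F [-0.4  0.1  4.5]
released 29.1167
top can_oval 328 [ 0.43009953 -0.0480935   0.23609014] 0.26507674822133076
side can_oval 294 [ 0.43090804 -0.04683232  0.23692979] 0.38223486088489844
pick hit False z 0.09590707399880866 gap 0.011673371773334806 F 29.973035752773285
lifted gap 0.011864174654324966 33.6083
0.0009070739988086551
top can_oval 328 [ 0.43015359 -0.04801359 -2.90727846] 0.2616493963348016
side can_oval 167 [ 0.43068055 -0.04610139  0.23711416] 0.35882718849755063
top can_round 107 [0.4237533  0.11409882 0.15227987] 0.2690979296086887
side can_round 360 [0.4243991  0.11517471 0.21497405] 0.3669651224671381
```

```bash
python3 - <<'E'
from fit import *
D=np.deg2rad
dz=.0009
put(.4304,-.0473,.2365,dz)
if current_position()[2]-dz<.0825: release()
refit("can_round",.424,.1145)
dz=pick(.44,-.236,D(30),zp=.033,up=.2)
x,y=.424,.1146
put(x,y,near(D(30),x,y,np.pi),dz)
if current_position()[2]-dz<.0825: release()
move_ptp([.45,-.25,.3],quat(0))
for n in("top","side"):
    P,c=cloud(n); cv2.imwrite(f"pics/{n}4.png",c["image"]); q=P.reshape(-1,3)
    for k,x,y in[("round",.424,.1146),("square",.571,.019),("rect",.609,.236),("oval",.4304,-.0473)]:
        g=q[(np.hypot(q[:,0]-x,q[:,1]-y)<.042)&(q[:,2]>.068)&(q[:,2]<.09)]
        t=q[(np.hypot(q[:,0]-x,q[:,1]-y)<.03)&(q[:,2]<.13)]
        if len(g)<20: continue
        A=np.c_[g[:,:2]-[x,y],np.ones(len(g))]
        print(n,k,len(g),np.linalg.lstsq(A,g[:,2],rcond=None)[0].round(3),"top",np.percentile(t[:,2],99).round(3))
E
```

```text
put hit True point z 0.08101106969274109 F [-0.2 -0.4  3.2]
released 37.3
top can_round 136 [0.42372299 0.11312143 0.10554636] 0.2777298231536949
side can_round 400 [0.42443403 0.11495919 0.12631619] 0.3707871076840446
pick hit False z 0.033822812674027716 gap 0.01191864579272517 F 30.000293254852295
lifted gap 0.012084107174790913 42.175
put hit True point z 0.08103995730198092 F [-0.4  0.2  3.2]
released 46.3
top round 994 [ 0.003 -0.002  0.078] top 0.108
top square 948 [ 0.001 -0.004  0.078] top 0.108
top rect 833 [-0.002 -0.003  0.078] top 0.109
top oval 781 [-0.001  0.002  0.078] top 0.108
side round 907 [-0.004  0.003  0.076] top 0.105
side square 712 [ 0.001 -0.002  0.077] top 0.105
side rect 1165 [0.001 0.008 0.076] top 0.105
side oval 524 [-0.008  0.007  0.076] top 0.105
```

View pics/top4.png

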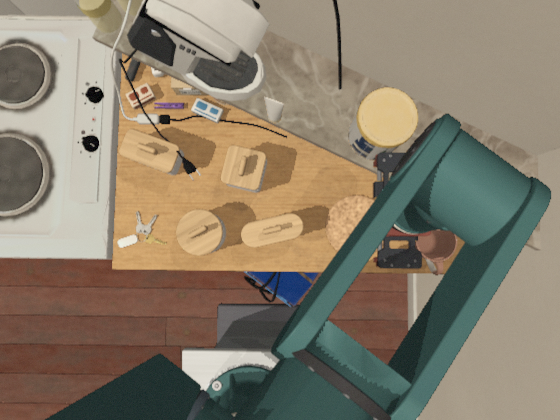

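View pics/side4.png

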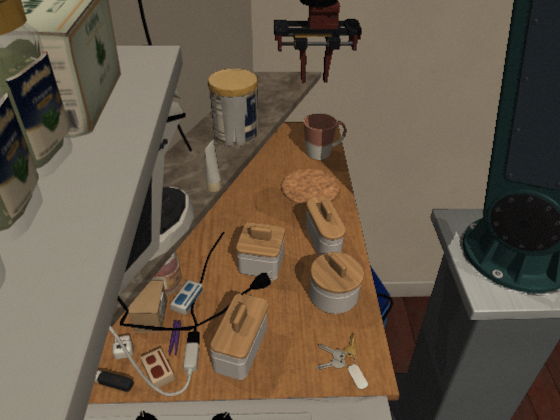

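All four lids sit flat on their own canisters, at top-view pixels (150,150), (243,168), (200,232) and (272,230). The grip tops measure about 106 mm, the mug is undisturbed and the robot is clear, so I'm handing in.

```bash
python3 -c "
from bench import *
print(close_job())"
```

```text
the job is handed in; nothing more can be done
None
```

Done: every canister is closed by the lid of its own shape, flat and fully home, with the mug untouched; I handed the job in at about 47 s on the robot's clock.

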